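Shut the socket drawer, draw out the brake-pad drawer

ROBOT

A 6-joint arm with a two-finger parallel gripper is mounted at the origin on the work surface. World frame = base frame: x ahead of the robot, y to its left, z up, the work surface at z = 0. Lengths are in m, angles in rad, forces in N, time in s.
With the tool pointing down it reaches from about 0.3 to 0.775 m from the base axis. Payload 14.6 kg.
Tool frame: the origin (TCP) lies midway between the tips of the shut fingers; the grasp point (between the pads) lies 19 mm behind it (ctrl.grip_depth is the z of the grasp point in the tool frame, in m); z points along the fingers, y is the line along which they close (so a half turn about z gives the same grasp; the last joint's range is limited). The gripper opens to 94 mm and grips with 3 to 60 N. Pads are 16 mm wide; open, the fingers measure 119 mm over their backs; the gripper's body (75 mm by 177 mm) begins 78 mm behind the grasp point.
Start: joints at [-1.317, 0.3, 1.521, -0, 1.321, -0.067], TCP at [0.173, -0.522, 0.205] pointing down, gripper open.
Joint ranges: [-3.03, 3.03], [-0.79, 2.21], [0.23, 2.52], [-1.04, 4.18], [0, 3.07], [-2.55, 2.55]. Speed limits (rad/s): [2.22, 2.22, 2.57, 3.14, 3.14, 3.14].

INTERFACE

Orientations are given as [roll, pitch, yaw] about the fixed x, y, z axes, in that order (R = Rz(yaw) Ry(pitch) Rx(roll)).
In Python, from station import ctrl gives the robot as it stands. The module is installed in compiled form; this text tells all that it offers.
- The arm moves only by the tool carry_out, never from a script. Its argument "commands" is a list of rows, each a list of 3 entries, a list of its own where there are three numbers: the closure, from 0 (fully open) to 1 (shut), then the shift along the tool's x, y, z in mm, then the turn, a rotation vector about the tool's x, y, z in rad. In form: [[gripper, [tx, ty, tz], [wx, wy, wz]], ...]. A call has 1 to 10 rows; each row shifts and turns the commanded pose from where the row before left it, along the tool's axes as they then stand; what a row does not reach is not made up. A row lasts 1/8 s, in which the tool goes at most 62.5 mm and 10.7 degrees, less where a joint would pass 70% of its speed; a pose out of reach is approached as far as the arm can. A call with a gripper value outside its range is refused whole. The fingers move at their own pace and stop on an object; "squeeze" is the grip in N (left out, the last holds). Time passes only in rows, so rows that do not move let the fingers close. It gives the time, the measured TCP pose, the force, the opening and the grip force at its end, in the units of the state.
- ctrl.get_obs(): the state, without advancing time (a new reading comes with each control period).
- ctrl.camera(name): name is "side" or "top"; returns a dict with "img" (400x640x3 uint8, blue, green, red), "camera_matrix" (3x3 intrinsics, pixels), "k1" (the pictures are not rectified: a ray, as slopes to the right and down, at radius r is drawn at 1 + k1 r^2 times it, then the intrinsics apply), "rvec" (rotation vector, rad) and "tvec" (3), from world to camera coordinates, as OpenCV has them. Camera axes: x right, y down, z forward; pixel columns grow to the right and rows downward; lengths in m; the calibration is good to about 2 mm. A picture is of the moment at which its call begins. There is no depth.
- ctrl.hand_in(): hands the job in; it is judged then, once.
Trained networks look in the newest picture that a camera, given by its name, has taken for a name from the list of things; names that differ only in an ending like _2 or _b are one class to them, and where a whole thing is asked for, a point or a joint stands for the part that bears it (a point fixed in the world has none). Each returns a list of dicts, best first, with "score" (0 to 1); they miss things now and then, are a little off and sometimes report something else, mostly with a low value. They report only what shows in the picture. A call takes as long as a camera call.
- ctrl.outline_of(thing, camera): "region" (400x640 bool, what is visible of it).
- ctrl.place_of(thing, camera): "at" ([x, y, z] in m, in world coordinates, good to about 4 mm: a listed point, or the origin of a listed thing).
The state is a dict: "time_s": time; "qpos": joint angles; "joint_vel": joint speeds; "tau": joint torques, N m; "ee_pos": TCP position; "eef_rot": TCP orientation; "force": force on the tool from outside, world axes, zero at the start; "moment": the same for the moment, N m; "grip_width": finger opening in m; "grip_force": force on a finger pad.
Only numpy, scipy, OpenCV 4.12 (cv2) and the standard library are available. Lean on these libraries where they do the work, as an engineer would, in place of code of your own. Each camera call takes 0.05 s, during which the arm holds its last target. There are 200 camera calls.

TASK

One of the two red drawer units on the garage bench has been left partly open. Push that drawer fully home, and only then hook a fingertip behind the pull lip of the other drawer, draw it all the way out to its stop and let go. Do not pinch a lip between the fingers, and leave the loose things on and around the units where they are.

Things in the scene. Friction and masses are not known exactly. Their poses are not given: they have to be found in the camera images.
- unit_a: Low red sheet-steel bench drawer unit, fixed to the bench, with one drawer, which starts partly open, 30 to 100 mm; the drawer holds rows of sockets. The steel case is 260 deep x 180 wide x 80 mm high. Origin: middle of the case's front edge, at bench level; its x axis runs from the front into the case, z up. The drawer slides out along this body's -x. Left/right place and yaw vary.
- tray_a (a joint): Drawer of unit_a, which starts partly open, 30 to 100 mm: metres drawn out, 0 = fully home, 0.13 = fully out at its stop. It stays where left; its rail friction is about 2.5 N plus 8 N per m/s.
- gutter_a (a point): Middle of the floor of the finger gutter on the front of unit_a's drawer, 34 mm above the bench; moves with the drawer; axes as unit_a. Aluminium channel 100 mm long (along y), open at the top and both ends, 42 mm clear along x: at +21 mm stands the red drawer front (12 mm thick, top 78 mm above the bench; when home its back meets the case front), at -21 mm the pull lip.
- lip_a (a point): Middle of the top edge of the pull lip of unit_a's drawer, 62 mm above the bench; moves with the drawer; axes as unit_a. The lip is an upright aluminium strip, 100 mm long (y) and 4 mm thick (x), with a 3 mm facing on its outer (-x) side that rises to 55 mm (in the rules, tray_a_c0 is the strip, tray_a_c1 the facing).
- unit_b: Low red sheet-steel bench drawer unit, fixed to the bench, with one drawer, which starts shut; the drawer holds brake pads. The steel case is 260 deep x 180 wide x 80 mm high. Origin: middle of the case's front edge, at bench level; its x axis runs from the front into the case, z up. The drawer slides out along this body's -x. Left/right place and yaw vary.
- tray_b (a joint): Drawer of unit_b, which starts shut: metres drawn out, 0 = fully home, 0.13 = fully out at its stop. It stays where left; its rail friction is about 2.5 N plus 8 N per m/s.
- gutter_b (a point): Middle of the floor of the finger gutter on the front of unit_b's drawer, 34 mm above the bench; moves with the drawer; axes as unit_b. Aluminium channel 100 mm long (along y), open at the top and both ends, 42 mm clear along x: at +21 mm stands the red drawer front (12 mm thick, top 78 mm above the bench; when home its back meets the case front), at -21 mm the pull lip.
- lip_b (a point): Middle of the top edge of the pull lip of unit_b's drawer, 62 mm above the bench; moves with the drawer; axes as unit_b. The lip is an upright aluminium strip, 100 mm long (y) and 4 mm thick (x), with a 3 mm facing on its outer (-x) side that rises to 55 mm (in the rules, tray_b_c0 is the strip, tray_b_c1 the facing).
- deep_socket: Bystander: deep steel socket, 28 mm across, 63 mm tall, standing on the bench between the two units. Origin at the centre of its underside.
- brake_pad: Bystander: brake pad 50 x 110 x 16 mm lying on top of unit_a's case. Origin at the centre of its underside.
- grease_tin: Bystander: flat tin 72 mm across, 30 mm tall, standing on top of unit_b's case. Origin at the centre of its underside.

How it is judged:
On the way, in this order (a step that is already met when the one before it is completed fails the run):
1. the drawer that stood open is fully home while the other is still shut (value of joint tray_a below 0.005 m and value of joint tray_b below 0.01 m), for 0.2 s.
2. the other drawer is on its way out, drawn by the fingers at its lip (value of joint tray_b above 0.02 m and contact force between tray_b_c0 and the fingers above 0.5 N), for 0.1 s.
3. the other drawer is fully out (value of joint tray_b above 0.122 m), for 0.2 s.
At the end, for the whole second after the job is handed in: The drawer that was open is within 5 mm of home, the other within 8 mm of its 130 mm stop, both at rest, and each loose bystander within 20 mm of where it started (value of joint tray_a below 0.005 m and value of joint tray_b above 0.122 m and velocity of joint tray_a between -0.01 and 0.01 m/s and velocity of joint tray_b between -0.01 and 0.01 m/s and distance of each of deep_socket, brake_pad, grease_tin from where it was at the start of the episode below 0.02 m); the robot touches nothing.
It fails at once if a bystander is moved or lifted by more than 20 mm (distance of any of deep_socket, brake_pad, grease_tin from where it was at the start of the episode above 0.02 m).
It fails at once if a pull lip is pinched: fingers press on its inner and outer face at once (contact force between each of tray_a_c0, tray_a_c1 and the fingers above 1.5 N or contact force between each of tray_b_c0, tray_b_c1 and the fingers above 1.5 N).
It also fails if it takes over 48 s, if anything falls off the work surface, if the arm or the gripper's body presses on something with over 40 N, if the wrist force passes 120 N, or if a joint passes its speed limit or range.

## Working session

There is one attempt and no reset: what is moved stays moved. The work goes in short steps, Python scripts to look and compute and a tool call to move; the robot and the scene stay as the last step left them, time stands still between calls to the robot, and variables do not carry over. Pictures are saved under pics/ and viewed, at most 10 in all, crops included, and the job is handed in when it is done.

Besides the shell and the picture viewer there is one more tool, called after "Request:" as name([rows], argument=value, ...), one row to a line, values as JSON. carry_out: Moves the arm, as the interface text tells. Its arguments: {"type":"object","properties":{"commands":{"type":"array","items":{"type":"array"}},"squeeze":{"type":"number"}},"required":["commands"]}

```bash
mkdir -p pics; cat > look.py <<'E'
from station import ctrl
import cv2,sys,numpy as np
tag=sys.argv[1]
for c in ["top","side"]:
    im=ctrl.camera(c); cv2.imwrite(f"pics/{c}{tag}.png",im["img"])
    for t in ["unit_a","unit_b","gutter_a","lip_a","deep_socket","brake_pad","grease_tin"]:
        print(c,t,[(np.round(d["at"],3).tolist(),round(d["score"],2)) for d in ctrl.place_of(t,c)])
o=ctrl.get_obs()
print(o["time_s"],o["ee_pos"],o["eef_rot"],o["grip_width"])
E
python3 look.py 0; ls
```

```text
top unit_a [([0.634, -0.208, 0.0], 0.85), ([0.617, 0.207, 0.002], 0.81), ([0.603, -0.209, 0.032], 0.44)]
top unit_b [([0.634, -0.208, 0.0], 0.85), ([0.617, 0.207, 0.002], 0.81), ([0.603, -0.209, 0.032], 0.44)]
top gutter_a [([0.521, 0.213, 0.027], 0.93), ([0.602, -0.209, 0.033], 0.78)]
top lip_a [([0.58, -0.21, 0.064], 0.93), ([0.5, 0.215, 0.062], 0.82)]
top deep_socket [([0.443, -0.002, 0.001], 0.5)]
top brake_pad [([0.704, 0.175, 0.079], 0.65)]
top grease_tin [([0.706, -0.191, 0.08], 0.57)]
side unit_a [([0.617, 0.206, 0.001], 0.82)]
side unit_b [([0.617, 0.206, 0.001], 0.82)]
side gutter_a [([0.524, 0.214, 0.033], 0.84), ([0.6, -0.211, 0.035], 0.8)]
side lip_a [([0.5, 0.216, 0.062], 0.64), ([0.579, -0.213, 0.064], 0.6)]
side deep_socket [([0.448, 0.001, 0.003], 0.61), ([0.707, -0.19, 0.084], 0.43)]
side brake_pad [([0.707, 0.172, 0.079], 0.74)]
side grease_tin [([0.71, -0.191, 0.082], 0.79)]
0.8 [ 0.17341321 -0.52194238  0.20547361] [ 3.14154982e+00 -1.23741698e-05  3.20744476e-01] 0.09392589582351385
look.py
pics
```

View pics/top0.png

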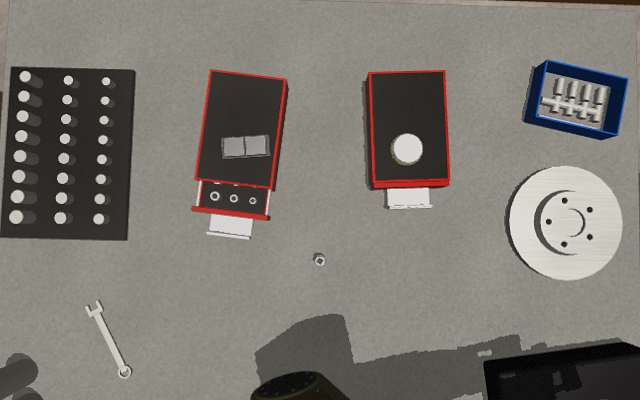

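View pics/side0.png

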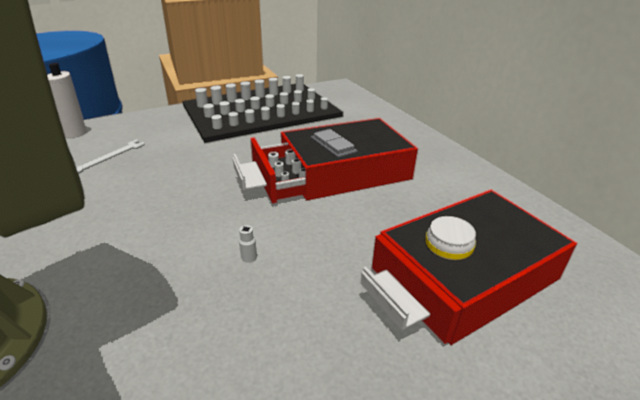

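The top view shows unit_a on the left, its drawer open (gutter near (231,226)) and the pad at (245,147). Unit_b is on the right and shut (gutter near (408,198)), with the tin at (407,149). The deep socket stands at (320,260). I'll measure the yaws from the case-top corners.

```bash
cat > m.py <<'E'
from station import ctrl
import cv2,numpy as np
c=ctrl.camera("top");K=c["camera_matrix"];R=cv2.Rodrigues(np.array(c["rvec"]))[0];t=np.array(c["tvec"]).ravel()
def un(p,z):
    n=cv2.undistortPoints(np.array(p,float).reshape(-1,1,2),K,np.array([c["k1"],0,0,0.]))[:,0]
    d=np.c_[n,np.ones(len(n))]@R; o=-R.T@t
    return o+d*((z-o[2])/d[:,2])[:,None]
for n,P in dict(a=[(210,70),(288,79),(274,188),(196,180)],b=[(368,72),(444,70),(449,182),(373,186)]).items():
    q=un(P,.08)[:,:2]
    print(n,q.round(3).tolist(),"front mid",((q[2]+q[3])/2).round(3),"len",np.linalg.norm(q[0]-q[3]),np.linalg.norm(q[1]-q[2]),"wid",np.linalg.norm(q[0]-q[1]),np.linalg.norm(q[2]-q[3]))
    d=(q[0]+q[1]-q[2]-q[3]);w=q[0]+q[3]-q[1]-q[2]
    print(" yaw long",np.arctan2(d[1],d[0]),"yaw wide",np.arctan2(-w[0],w[1]))
for g in ctrl.outline_of("gutter_a","top")[:4]+ctrl.outline_of("unit_a","top")[:4]:
    m=g["region"].astype(np.uint8);cs=max(cv2.findContours(m,0,2)[0],key=cv2.contourArea)
    print(g["score"],m.sum(),cv2.minAreaRect(cs))
E
python3 m.py
```

```text
a [[0.882, 0.263], [0.866, 0.082], [0.611, 0.106], [0.624, 0.285]] front mid [0.618 0.196] len 0.2582539213043939 0.2562109938366993 wid 0.18238661989238025 0.17942977923074108
 yaw long -0.09069357635579386 yaw wide -0.08281803486540926
b [[0.888, -0.104], [0.898, -0.283], [0.635, -0.296], [0.621, -0.121]] front mid [ 0.628 -0.209] len 0.2671782461515055 0.2634030291861788 wid 0.1784634921154235 0.1760825262839306
 yaw long 0.05709573972582601 yaw wide 0.06754050177662344
0.88 3286 ((229.9242401123047, 210.2850341796875), (77.92945098876953, 53.93928146362305), 8.880659103393555)
0.56 1331 ((409.81170654296875, 194.97463989257812), (26.79941749572754, 77.14984130859375), 88.21009063720703)
0.83 9520 ((407.27392578125, 139.4459228515625), (138.3410186767578, 82.55569458007812), 87.30571746826172)
0.72 11292 ((237.72567749023438, 155.0769805908203), (82.26670837402344, 164.6830596923828), 7.523820877075195)
```

```bash
python3 -c "
import cv2
i=cv2.imread('pics/top0.png');cv2.imwrite('pics/crop0.png',cv2.resize(i[60:245,185:460],None,fx=2.9,fy=2.9,interpolation=2))"
```

```text
(no output)
```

View pics/crop0.png

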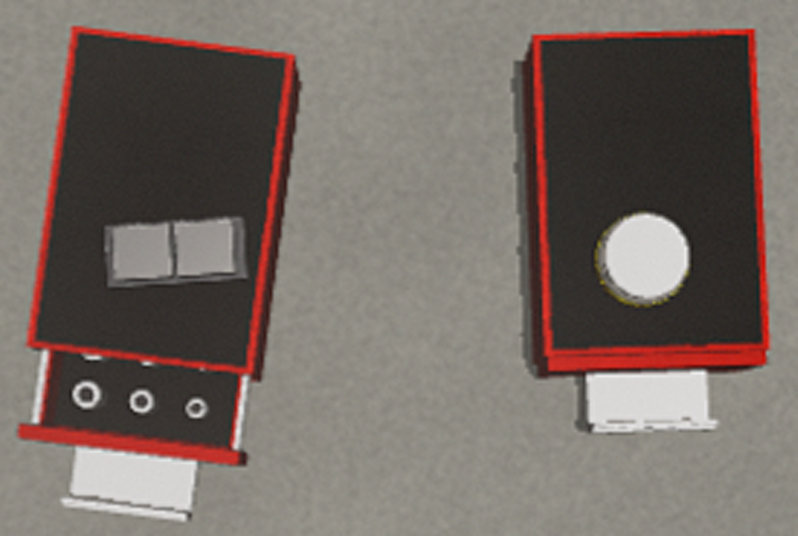

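Request:
carry_out([
  [1, [0, 0, 0], [0, 0, 0.135]],
  [1, [0, 0, 0], [0, 0, 0.135]],
  [1, [0, 0, 0], [0, 0, 0.136]],
  [1, [20, -50, 0], [0, 0, 0]],
  [1, [20, -50, 0], [0, 0, 0]],
  [1, [20, -50, 0], [0, 0, 0]],
  [1, [20, -50, 0], [0, 0, 0]],
  [1, [20, -50, 0], [0, 0, 0]],
  [1, [20, -50, 0], [0, 0, 0]],
  [1, [20, -50, 0], [0, 0, 0]],
], squeeze=10)

```text
time_s: 2.2
ee_pos: [0.3432, -0.1835, 0.2057]
eef_rot: [3.141, -0.001, -0.085]
force: [1.4, -0.9, 0.3]
grip_width: 0.0003
grip_force: 0.0
```

Request:
carry_out([
  [1, [20, -50, 0], [0, 0, 0]],
  [1, [20, -50, 0], [0, 0, 0]],
  [1, [20, -50, 0], [0, 0, 0]],
  [1, [20, -50, 0], [0, 0, 0]],
  [1, [20, -50, 0], [0, 0, 0]],
  [1, [20, -50, 0], [0, 0, 0]],
  [1, [20, -50, 0], [0, 0, 0]],
  [1, [0, 0, 0], [0, 0, 0]],
])

```text
time_s: 3.2
ee_pos: [0.5124, 0.1541, 0.2048]
eef_rot: [3.142, 0.001, -0.082]
force: [-0.1, 0.2, -0.0]
grip_width: 0.0003
grip_force: 0.0
```

Request:
carry_out([
  [1, [2, -30, 0], [0, 0, 0]],
  [1, [2, -30, 0], [0, 0, 0]],
  [1, [0, 0, 40], [0, 0, 0]],
  [1, [0, 0, 40], [0, 0, 0]],
  [1, [0, 0, 35], [0, 0, 0]],
  [1, [0, 0, 0], [0, 0, 0]],
])

```text
time_s: 3.95
ee_pos: [0.5198, 0.2099, 0.0887]
eef_rot: [3.14, 0.004, -0.086]
force: [0.5, 0.7, 0.7]
grip_width: 0.0007
grip_force: 0.0
```

```bash
python3 look.py 1 | egrep "gutter|lip|\["; python3 -c "
import cv2,numpy as np
a=cv2.imread('pics/side1.png')[90:250,190:420];b=cv2.imread('pics/top1.png')[150:290,150:350]
cv2.imwrite('pics/c1.png',np.vstack([cv2.resize(a,(430,300)),cv2.resize(b,(430,300))]))"
```

```text
top unit_a [([0.617, 0.205, 0.001], 0.8), ([0.638, -0.208, -0.001], 0.57)]
top unit_b [([0.617, 0.205, 0.001], 0.8), ([0.638, -0.208, -0.001], 0.57)]
top gutter_a [([0.522, 0.211, 0.029], 0.57)]
top lip_a [([0.501, 0.217, 0.062], 0.8), ([0.58, -0.212, 0.062], 0.75)]
top deep_socket [([0.449, -0.003, -0.001], 0.68)]
top brake_pad [([0.707, 0.178, 0.081], 0.86)]
top grease_tin [([0.701, -0.192, 0.079], 0.77)]
side unit_a [([0.619, 0.202, 0.001], 0.93), ([0.635, -0.208, 0.003], 0.81)]
side unit_b [([0.619, 0.202, 0.001], 0.93), ([0.635, -0.208, 0.003], 0.81)]
side gutter_a [([0.604, -0.21, 0.035], 0.95), ([0.523, 0.212, 0.034], 0.76)]
side lip_a [([0.579, -0.212, 0.061], 0.84), ([0.499, 0.213, 0.062], 0.82)]
side deep_socket [([0.449, 0.0, 0.002], 0.72)]
side brake_pad [([0.71, 0.175, 0.077], 0.66)]
side grease_tin [([0.706, -0.19, 0.083], 0.83)]
4.75 [0.52105448 0.21112423 0.09042697] [ 3.14153493e+00  7.14432280e-05 -8.51963180e-02] 0.0007098400450108018
```

View pics/c1.png

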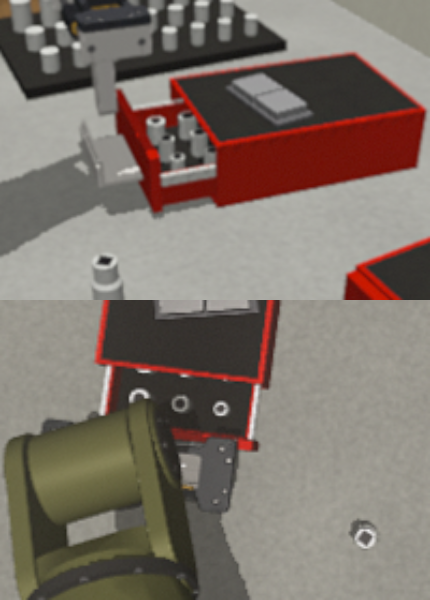

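The fingers sit over the middle of gutter_a (side crop, about (105,110)), clear of the lip and the front. Next I descend and push.

Request:
carry_out([
  [1, [0, 0, 23], [0, 0, 0]],
  [1, [0, 0, 22], [0, 0, 0]],
  [1, [0, 0, 0], [0, 0, 0]],
  [1, [6, 0, 0], [0, 0, 0]],
  [1, [8, 0, 0], [0, 0, 0]],
  [1, [10, 0, 0], [0, 0, 0]],
  [1, [10, 0, 0], [0, 0, 0]],
  [1, [10, 0, 0], [0, 0, 0]],
  [1, [10, 0, 0], [0, 0, 0]],
  [1, [0, 0, 0], [0, 0, 0]],
])

```text
time_s: 6.0
ee_pos: [0.5756, 0.2064, 0.0452]
eef_rot: [-3.141, -0.001, -0.086]
force: [0.7, 0.5, -0.5]
grip_width: 0.0004
grip_force: 0.0
```

Request:
carry_out([
  [1, [6, 0, 0], [0, 0, 0]],
  [1, [5, 0, 0], [0, 0, 0]],
  [1, [4, 0, 0], [0, 0, 0]],
  [1, [3, 0, 0], [0, 0, 0]],
  [1, [2, 0, 0], [0, 0, 0]],
  [1, [0, 0, 0], [0, 0, 0]],
])

```text
time_s: 6.75
ee_pos: [0.5951, 0.205, 0.0456]
eef_rot: [-3.141, -0.001, -0.085]
force: [-1.1, -0.1, -0.7]
grip_width: 0.0005
grip_force: 0.5
```

Request:
carry_out([
  [1, [1, 0, 0], [0, 0, 0]],
  [1, [1, 0, 0], [0, 0, 0]],
  [1, [1, 0, 0], [0, 0, 0]],
  [1, [0, 0, 0], [0, 0, 0]],
])

```text
time_s: 7.25
ee_pos: [0.5967, 0.2048, 0.0456]
eef_rot: [3.141, 0.003, -0.085]
force: [-13.3, -0.8, 6.0]
grip_width: 0.0002
grip_force: 6.1
```

Request:
carry_out([
  [1, [1, 0, 0], [0, 0, 0]],
  [1, [1, 0, 0], [0, 0, 0]],
  [1, [0, 0, 0], [0, 0, 0]],
])

```text
time_s: 7.62
ee_pos: [0.5967, 0.2047, 0.0455]
eef_rot: [3.14, 0.008, -0.085]
force: [-28.9, -0.9, 15.8]
grip_width: 0.0007
grip_force: 14.6
```

The stop is reached: force rose to 29 N with no further movement. I back off to mid-gutter, lift out and cross over to unit_b.

Request:
carry_out([
  [1, [-9, 0, 0], [0, 0, 0]],
  [1, [-8, 0, 0], [0, 0, 0]],
  [1, [0, 0, 0], [0, 0, 0]],
  [1, [0, 0, -25], [0, 0, 0]],
  [1, [0, 0, -40], [0, 0, 0]],
  [1, [0, 0, -40], [0, 0, 0]],
  [1, [0, 0, 0], [0, 0, -0.14]],
  [1, [0, 50, 0], [0, 0, 0]],
  [1, [0, 50, 0], [0, 0, 0]],
  [1, [0, 50, 0], [0, 0, 0]],
])

```text
time_s: 8.88
ee_pos: [0.5913, 0.0545, 0.1507]
eef_rot: [3.142, -0.001, 0.055]
force: [-0.0, 0.2, 0.6]
grip_width: 0.0005
grip_force: 0.0
```

Request:
carry_out([
  [1, [0, 50, 0], [0, 0, 0]],
  [1, [0, 50, 0], [0, 0, 0]],
  [1, [0, 50, 0], [0, 0, 0]],
  [1, [0, 50, 0], [0, 0, 0]],
  [1, [0, 50, 0], [0, 0, 0]],
  [1, [0, 0, 0], [0, 0, 0]],
])

```text
time_s: 9.62
ee_pos: [0.6045, -0.1969, 0.1502]
eef_rot: [3.141, -0.0, 0.051]
force: [-0.4, -0.6, -0.0]
grip_width: 0.0005
grip_force: 0.0
```

```bash
python3 look.py 2; python3 -c "
import cv2,numpy as np
a=cv2.imread('pics/side2.png')[90:350,190:600];b=cv2.imread('pics/top2.png')[50:290,150:500]
cv2.imwrite('pics/c2.png',np.vstack([cv2.resize(a,(460,300)),cv2.resize(b,(460,300))]))"
```

```text
top unit_a [([0.616, 0.204, -0.0], 0.77), ([0.637, -0.208, -0.002], 0.68)]
top unit_b [([0.616, 0.204, -0.0], 0.77), ([0.637, -0.208, -0.002], 0.68)]
top gutter_a [([0.584, 0.202, 0.027], 0.83), ([0.601, -0.209, 0.032], 0.52)]
top lip_a [([0.562, 0.21, 0.063], 0.86), ([0.581, -0.214, 0.065], 0.5)]
top deep_socket [([0.441, -0.002, -0.0], 0.54)]
top brake_pad [([0.707, 0.175, 0.082], 0.78)]
top grease_tin [([0.702, -0.192, 0.08], 0.6), ([0.602, -0.21, 0.036], 0.48)]
side unit_a [([0.62, 0.202, -0.001], 0.81), ([0.636, -0.207, 0.004], 0.64)]
side unit_b [([0.62, 0.202, -0.001], 0.81), ([0.636, -0.207, 0.004], 0.64)]
side gutter_a [([0.599, -0.211, 0.031], 0.97), ([0.584, 0.206, 0.033], 0.82)]
side lip_a [([0.576, -0.211, 0.064], 0.89), ([0.559, 0.206, 0.063], 0.76)]
side deep_socket [([0.449, 0.0, 0.004], 0.65)]
side brake_pad [([0.706, 0.173, 0.079], 0.67)]
side grease_tin [([0.708, -0.192, 0.082], 0.75)]
10.425 [ 0.60474881 -0.19350219  0.15044006] [-3.14157720e+00  1.28342991e-05  5.48512098e-02] 0.0005700651462328571
```

View pics/c2.png

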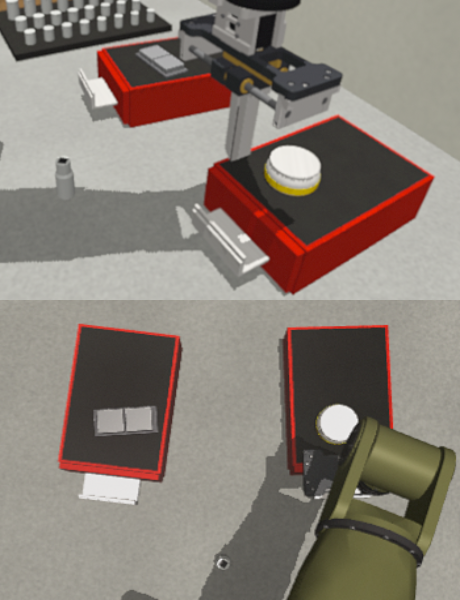

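Drawer A is flush with its case (top crop, about (110,470)). The fingers hang over unit_b's gutter, needing about 5 mm back and 16 mm sideways before I go down.

Request:
carry_out([
  [1, [-5, 16, 0], [0, 0, 0]],
  [1, [0, 0, 30], [0, 0, 0]],
  [1, [0, 0, 30], [0, 0, 0]],
  [1, [0, 0, 0], [0, 0, 0]],
  [1, [0, 0, 25], [0, 0, 0]],
  [1, [0, 0, 20], [0, 0, 0]],
  [1, [0, 0, 0], [0, 0, 0]],
])

```text
time_s: 11.3
ee_pos: [0.6001, -0.2098, 0.0446]
eef_rot: [-3.141, 0.002, 0.055]
force: [-0.3, -0.2, 0.9]
grip_width: 0.0004
grip_force: 0.0
```

Request:
carry_out([
  [1, [-6, 0, 0], [0, 0, 0]],
  [1, [-6, 0, 0], [0, 0, 0]],
  [1, [-8, 0, 0], [0, 0, 0]],
  [1, [-10, 0, 0], [0, 0, 0]],
  [1, [-10, 0, 0], [0, 0, 0]],
  [1, [-10, 0, 0], [0, 0, 0]],
  [1, [-10, 0, 0], [0, 0, 0]],
])

```text
time_s: 12.18
ee_pos: [0.54, -0.2131, 0.0455]
eef_rot: [3.142, -0.0, 0.055]
force: [3.5, -0.6, 2.1]
grip_width: 0.0005
grip_force: 1.6
```

Request:
carry_out([
  [1, [-10, 0, 0], [0, 0, 0]],
  [1, [-10, 0, 0], [0, 0, 0]],
  [1, [-10, 0, 0], [0, 0, 0]],
  [1, [-10, 0, 0], [0, 0, 0]],
  [1, [-10, 0, 0], [0, 0, 0]],
  [1, [-10, 0, 0], [0, 0, 0]],
  [1, [-8, 0, 0], [0, 0, 0]],
  [1, [-5, 0, 0], [0, 0, 0]],
  [1, [-3, 0, 0], [0, 0, 0]],
  [1, [0, 0, 0], [0, 0, 0]],
])

```text
time_s: 13.42
ee_pos: [0.4644, -0.217, 0.0452]
eef_rot: [-3.141, 0.001, 0.055]
force: [-0.4, -0.0, 0.6]
grip_width: 0.0007
grip_force: 0.0
```

Request:
carry_out([
  [1, [-2, 0, 0], [0, 0, 0]],
  [1, [-1, 0, 0], [0, 0, 0]],
  [1, [-1, 0, 0], [0, 0, 0]],
  [1, [-1, 0, 0], [0, 0, 0]],
  [1, [0, 0, 0], [0, 0, 0]],
])

```text
time_s: 14.05
ee_pos: [0.4606, -0.2173, 0.0454]
eef_rot: [3.141, -0.002, 0.055]
force: [9.5, 1.4, -6.1]
grip_width: 0.0003
grip_force: 4.9
```

Request:
carry_out([
  [1, [-1, 0, 0], [0, 0, 0]],
  [1, [-1, 0, 0], [0, 0, 0]],
  [1, [0, 0, 0], [0, 0, 0]],
  [1, [0, 0, 0], [0, 0, 0]],
])

```text
time_s: 14.55
ee_pos: [0.4605, -0.2174, 0.0455]
eef_rot: [3.141, -0.006, 0.055]
force: [25.3, 4.0, -17.6]
grip_width: 0.0006
grip_force: 12.6
```

The drawer is at its stop: 25 N and no movement. I release to mid-gutter, lift and check.

Request:
carry_out([
  [1, [7, 0, 0], [0, 0, 0]],
  [1, [8, 0, 0], [0, 0, 0]],
  [1, [0, 0, 0], [0, 0, 0]],
  [1, [0, 0, -25], [0, 0, 0]],
  [1, [0, 0, -40], [0, 0, 0]],
  [1, [0, 0, -40], [0, 0, 0]],
  [1, [-50, 0, 0], [0, 0, 0]],
  [1, [0, 0, 0], [0, 0, 0]],
  [1, [0, 0, 0], [0, 0, 0]],
])

```text
time_s: 15.68
ee_pos: [0.4232, -0.2197, 0.1507]
eef_rot: [3.141, -0.0, 0.054]
force: [0.2, 0.4, -0.1]
grip_width: 0.0009
grip_force: 0.0
```

```bash
python3 look.py 3; python3 -c "
import cv2,numpy as np
a=cv2.imread('pics/side3.png')[90:350,190:600];b=cv2.imread('pics/top3.png')[50:290,150:500]
cv2.imwrite('pics/c3.png',np.vstack([cv2.resize(a,(460,300)),cv2.resize(b,(460,300))]))"
```

```text
top unit_a [([0.619, 0.207, 0.002], 0.73), ([0.636, -0.208, 0.001], 0.69)]
top unit_b [([0.619, 0.207, 0.002], 0.73), ([0.636, -0.208, 0.001], 0.69)]
top gutter_a [([0.584, 0.205, 0.029], 0.93), ([0.471, -0.217, 0.03], 0.74)]
top lip_a [([0.56, 0.209, 0.062], 0.97), ([0.451, -0.222, 0.062], 0.85)]
top deep_socket [([0.442, -0.003, 0.001], 0.43)]
top brake_pad []
top grease_tin [([0.705, -0.19, 0.078], 0.68)]
side unit_a [([0.637, -0.209, 0.001], 0.65)]
side unit_b [([0.637, -0.209, 0.001], 0.65)]
side gutter_a [([0.471, -0.217, 0.035], 0.98)]
side lip_a [([0.448, -0.219, 0.065], 0.76)]
side deep_socket [([0.449, 0.001, 0.0], 0.79)]
side brake_pad [([0.704, 0.172, 0.076], 0.8)]
side grease_tin [([0.708, -0.191, 0.079], 0.8), ([0.637, -0.208, 0.004], 0.25)]
16.475 [ 0.42289724 -0.21951376  0.15045481] [-3.14156965e+00  1.25099189e-06  5.48322509e-02] 0.0007329363540074377
```

View pics/c3.png

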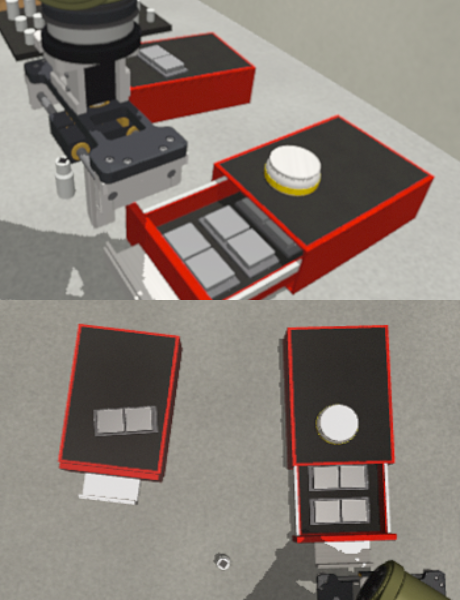

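The last crops show drawer A flush and drawer B about 130 mm out (gutter 0.601 → 0.471). The bystanders have not moved and the arm is clear, so I'm handing in.

```bash
python3 -c "
from station import ctrl
print(ctrl.hand_in())"
```

```text
the job is handed in; nothing more can be done
None
```

I pushed unit_a's drawer fully home, hooked unit_b's drawer out to its stop and let go, left the loose things in place, and handed the job in at about 16.5 s; no verdict was returned.

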